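# Take the lift-off lid from the calligraphy supplies box

### The arm

A 7-joint arm with a two-finger parallel gripper is mounted at the origin on the work surface. World frame = base frame: x ahead of the robot, y to its left, z up, the work surface at z = 0. Lengths are in m, angles in rad, forces in N, time in s.
With the tool pointing down it reaches from about 0.4 to 0.925 m from the base axis. Payload 4.1 kg.
Tool frame: the origin (TCP) lies on the centre line of the jaws, within the pads' length; the fingertips stand 25 mm ahead of it and the grasp point (between the pads) lies 6 mm ahead of it; z points along the fingers, y is the line along which they close (so a half turn about z gives the same grasp; the last joint's range is limited). The gripper opens to 85 mm and grips with 20 to 120 N. Pads are 22 mm wide; open, the fingers measure 114 mm over their backs; the gripper's body (76 mm by 85 mm) begins 54 mm behind the grasp point. The pads swing forward as they close: fully open they stand 13 mm farther back than shut.
Start: joints at [-1.323, 0.398, 0.045, 1.537, -0.019, 1.207, -0.051], TCP at [0.221, 0.611, 0.256] pointing down, gripper open.
Joint ranges: [-2.82, 2.82], [-0.49, 2.23], [-1.37, 1.46], [0, 2.46], [-1.36, 4.5], [0.23, 2], [-2.94, 2.94]. Speed limits (rad/s): [2.57, 2.57, 3.14, 3.14, 3.14, 3.14, 3.14].

### API

Orientations are given as a rotation vector (axis times angle).
In Python, from plant import manip gives the robot as it stands. The module is installed in compiled form; this text tells all that it offers.
- The arm moves only by the tool send_rows, never from a script. Its argument "deltas" is a list of rows, each a list of 7 numbers: the finger opening in mm, from 0 to 85.4, then the shift along the tool's x, y, z in mm, then the turn, a rotation vector about the tool's x, y, z in degrees. In form: [[gripper, x, y, z, wx, wy, wz], ...]. A call has 1 to 12 rows; each row shifts and turns the commanded pose from where the row before left it, along the tool's axes as they then stand; what a row does not reach is not made up. A row lasts 1/12 s, in which the tool goes at most 41.7 mm and 7.16 degrees, less where a joint would pass 70% of its speed; a pose out of reach is approached as far as the arm can. A call with a gripper value outside its range is refused whole. The fingers move at their own pace and stop on an object; "force" is the grip in N (left out, the last holds). Time passes only in rows, so rows that do not move let the fingers close. It gives the time, the measured TCP pose, the force, the opening and the grip force at its end, in the units of the state.
- manip.get_obs(): the state, without advancing time (a new reading comes with each control period).
- manip.snapshot(name): name is "side" or "top"; returns a dict with "color" (400x640x3 uint8, red, green, blue), "depth" (400x640 float32, m along the optical axis (not along the pixel's ray), 0 where there is no reading), "fx", "fy", "cx", "cy" (pixels), "k1" (the pictures are not rectified: a ray, as slopes to the right and down, at radius r is drawn at 1 + k1 r^2 times it, then the intrinsics apply), "camera_from_world" (4x4, takes a point from world to camera coordinates). Camera axes: x right, y up, looking along -z (the intrinsics and any distortion apply to the point x, -y, -z); pixel columns grow to the right and rows downward; lengths in m; the calibration is good to about 2 mm. A picture is of the moment at which its call begins.
- manip.hand_in(): hands the job in; it is judged then, once.
Trained networks look in a picture, given as the dict that the camera call returned (one of the last four; its "shot" number tells which), for a name from the list of things; names that differ only in an ending like _2 or _b are one class to them, and where a whole thing is asked for, a point or a joint stands for the part that bears it (a point fixed in the world has none). Each returns a list of dicts, best first, with "score" (0 to 1); they miss things now and then, are a little off and sometimes report something else, mostly with a low value. They report only what shows in the picture. A call takes as long as a camera call. They do not tell look-alikes from the thing itself.
- manip.find_in(picture, thing): "location" ([column, row] in pixels, amid what is visible of it).
- manip.trace(picture, thing): "region" (400x640 bool, what is visible of it) and "location" ([column, row] in pixels, amid what is visible of it).
The state is a dict: "clock": time; "qpos": joint angles; "joint_vel": joint speeds; "tau": joint torques, N m; "tool_pos": TCP position; "eef_rot": TCP orientation; "ft_force": force on the tool from outside, world axes, zero at the start; "ft_torque": the same for the moment, N m; "grip_width": finger opening in m; "grasp_force": force on a finger pad.
Only numpy, scipy, OpenCV 4.12 (cv2) and the standard library are available. Lean on these libraries where they do the work, as an engineer would, in place of code of your own. Each camera call takes 0.05 s, during which the arm holds its last target. There are 200 camera calls.

### The job

Open the larger supplies box for the class: raise its lid by the bar handle until it stands upright, lift it straight up off its hinge pins, and stand it upright, handle up, in the slot of the dark wooden rack. Lower it to the bottom of the slot before letting go, and leave the ink bottle where it stands.

Things in the scene. Friction and masses are not known exactly. Their poses are not given: they have to be found in the camera images.
- box: Larger pale wooden box, fixed, in mm 130 (x) by 200 (y) by 60 high; origin under its centre, x away from the robot at yaw 0. Lid hinges along y at x=+75, z=65, in two steel sockets at y=+-104 to 120, tops at z=80: 22 cavity tapers to a 12 mouth on top: the flat pins lift out only with the lid within 20 deg of vertical. No friction or stay: unheld the lid falls shut, or leans 15 deg past vertical.
- lid: Its lid, loose, 0.25-0.4 kg, starts shut, axes as box. Origin on hinge axis, mid-width and mid-thickness. Board 10 mm thick, 200 wide, x=-145 (front) to +20 (rear edge, the foot when upright). Flat pins 18x6 stick out 20 each side at x=0. Handle: round bar 10 thick, 90 long along y, at x=-185, z=0, 35 open gap to the board. Bar can turn in the grip, so a gripper pointing down can swing the lid.
- rack: Dark wooden rack, fixed; origin under its centre, z up. Base 100 (x) by 140 (y), 6 mm thick; two upright walls along y, 140 long, form a slot 32 mm wide centred on x=0, floor at z=6, open on top and at both ends; above z=85 the walls flare out to a 62 wide mouth, tops at z=108. The lid stands in it on its rear edge, width along the rack's y, either way round, overhanging both ends.
- ink_bottle: Black plastic ink bottle standing loose on the table beyond the work, 58 mm across, 150 mm tall; origin at the centre of its underside.
Mind the look-alikes: they are no part of the job. What is shaped like the rack but purple or yellow is not meant.

How it is judged:
By the outcome, as a careful person would: the job done as asked, in the order asked, and still so for the second after the job is handed in, with the robot touching nothing.
It also fails if it takes over 48 s, if anything falls off the work surface, if the arm or the gripper's body presses on something with over 40 N, if the wrist force passes 120 N, or if a joint passes its speed limit or range.

## Working session

There is one attempt and no reset: what is moved stays moved. The work goes in short steps, Python scripts to look and compute and a tool call to move; the robot and the scene stay as the last step left them, time stands still between calls to the robot, and variables do not carry over. Pictures are saved under pics/ and viewed, at most 10 in all, crops included, and the job is handed in when it is done.

Besides the shell and the picture viewer there is one more tool, called after "Emit:" by a JSON object that holds its "api" and its "payload". send_rows: Moves the arm, as the interface text tells. Its arguments: {"type":"object","properties":{"deltas":{"type":"array"},"force":{"type":"number"}},"required":["deltas"]}

```bash
mkdir -p pics; cat > h.py <<'E'
import numpy as np, cv2
from plant import manip
from scipy.spatial.transform import Rotation as R
def pts(s, mask=None):
    """world points per pixel (400x640x3), nan where no depth"""
    v,u=np.mgrid[0:400,0:640].astype(float)
    x=(u-s['cx'])/s['fx']; y=(v-s['cy'])/s['fy']; a,b=x.copy(),y.copy()
    for _ in range(8):
        k=1+s['k1']*(a*a+b*b); a,b=x/k,y/k
    d=s['depth'].astype(float); d=np.where(d>0,d,np.nan)
    P=np.stack([a*d,-b*d,-d,np.ones_like(d)],-1)
    return (P@np.linalg.inv(s['camera_from_world']).T)[...,:3]
E
cat > a.py <<'E'
from h import *
for n in ['top','side']:
    s=manip.snapshot(n); P=pts(s); np.savez(f'{n}0.npz',P=P,c=s['color'])
    cv2.imwrite(f'pics/{n}0.png',s['color'][...,::-1])
    print(n,'cam',np.linalg.inv(s['camera_from_world'])[:3,3].round(3))
    for t in ['box','lid','rack','ink_bottle']:
        for r in manip.trace(s,t):
            m=r['region']; q=P[m]; q=q[~np.isnan(q[:,0])]
            print(t,round(r['score'],2),np.round(r['location']),m.sum(),np.median(q,0).round(3) if len(q) else None, np.percentile(q,[2,98],axis=0).round(3).tolist() if len(q) else None)
print(manip.get_obs())
E
python3 a.py
```

```text
top cam [ 0.463 -0.02   0.978]
box 0.94 [290. 184.] 558 [0.582 0.099 0.051] [[0.482, 0.083, -0.001], [0.627, 0.336, 0.079]]
lid 0.94 [241. 204.] 7135 [0.542 0.195 0.07 ] [[0.427, 0.101, 0.066], [0.624, 0.294, 0.073]]
rack 0.85 [410. 202.] 2896 [ 0.539 -0.178  0.082] [[0.486, -0.248, 0.002], [0.585, -0.11, 0.108]]
rack 0.75 [425. 118.] 3250 [ 0.731 -0.209  0.046] [[0.676, -0.284, 0.0], [0.77, -0.139, 0.108]]
rack 0.64 [410. 291.] 3317 [ 0.343 -0.164  0.056] [[0.293, -0.235, -0.0], [0.399, -0.093, 0.108]]
rack 0.37 [347.  88.] 877 [ 0.775 -0.04   0.099] [[0.759, -0.066, 0.001], [0.804, -0.013, 0.151]]
ink_bottle 0.81 [347.  88.] 856 [ 0.775 -0.04   0.1  ] [[0.759, -0.066, 0.012], [0.802, -0.013, 0.151]]
side cam [ 0.243 -0.622  0.837]
box 0.59 [288. 174.] 1525 [0.529 0.097 0.037] [[0.464, 0.081, 0.003], [0.622, 0.285, 0.074]]
box 0.15 [272. 143.] 4875 [0.537 0.185 0.071] [[0.423, 0.096, 0.062], [0.625, 0.294, 0.074]]
lid 0.64 [272. 142.] 4860 [0.536 0.185 0.071] [[0.423, 0.096, 0.062], [0.623, 0.292, 0.074]]
rack 0.81 [356. 272.] 5118 [ 0.534 -0.192  0.054] [[0.488, -0.254, 0.003], [0.
[... 313 characters left out ...]
0.151]]
{'clock': 0.5, 'qpos': array([-1.3230037 ,  0.3984315 ,  0.04510531,  1.53662533, -0.01869879,
        1.20690223, -0.05068658]), 'joint_vel': array([ 0.00129613, -0.00122716, -0.00107379, -0.00166735,  0.00011142,
        0.00058922,  0.00036579]), 'tau': array([-1.19560133e-03, -4.74569535e+01,  1.36118878e+00, -2.54264134e+01,
        1.14290227e-02,  2.08913152e-03, -1.25599780e-05]), 'tool_pos': array([0.22090535, 0.61132974, 0.25631515]), 'eef_rot': array([5.41883449e-01, 3.09447882e+00, 8.28686238e-05]), 'ft_force': array([ 0.73943289,  0.1880205 , -0.08823066]), 'ft_torque': array([ 0.02846314, -0.06020827,  0.01272981]), 'grasp_force': 0.0, 'grip_width': 0.08534689435297403}
```

View pics/top0.png

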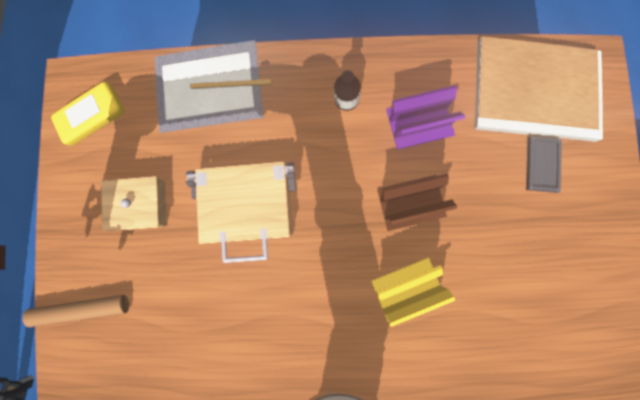

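View pics/side0.png

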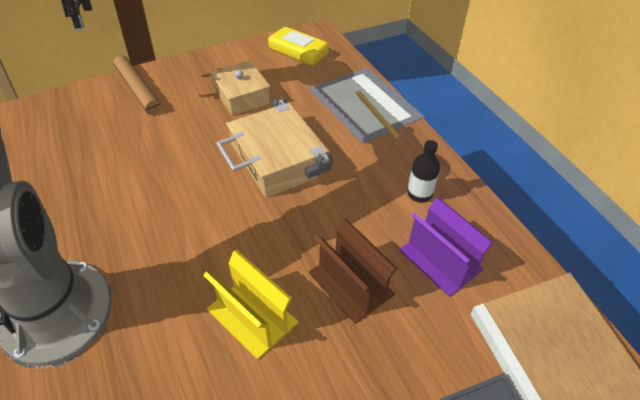

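The larger box is at top (241,204), with its handle bar at (244,260). The smaller box with a knob at (135,203) is a look-alike. The racks are dark (415,202), purple (425,118) and yellow (412,291), and the ink bottle is at (347,88). I choose the large box and the dark rack.

```bash
cat > b.py <<'E'
from h import *
T=np.load('top0.npz');S=np.load('side0.npz')
def rect(q): 
    r=cv2.minAreaRect((q[:,:2]*1000).astype(np.float32)); return [np.round(x,1) for x in r]
for n,D in (('top',T),('side',S)):
    P=D['P'];f=P.reshape(-1,3);f=f[~np.isnan(f[:,0])]
    x,y,z=f.T
    # board
    b=f[(z>.062)&(z<.078)&(x>.43)&(x<.64)&(y>.085)&(y<.305)]
    print(n,'board',len(b),rect(b),np.median(b[:,2]))
    A=np.c_[b[:,:2],np.ones(len(b))];print(' plane',np.linalg.lstsq(A,b[:,2],rcond=None)[0].round(3))
    h=f[(z>.04)&(z<.09)&(x>.35)&(x<.425)&(y>.1)&(y<.3)]
    print(' handle',len(h),rect(h),np.percentile(h,[1,50,99],axis=0).round(4).tolist())
    g=h[h[:,0]<np.percentile(h[:,0],1)+.02]
    p=np.polyfit(g[:,1],g[:,0],1);print('  bar fit',p, 'z med/max',np.median(g[:,2]),g[:,2].max(),g.mean(0))
    r=f[(x>.47)&(x<.61)&(y>-.28)&(y<-.08)]
    for lo,hi in((.1,.112),(.09,.112),(.003,.112)):
        t=r[(r[:,2]>lo)&(r[:,2]<hi)];print(' rack',lo,len(t),rect(t))
    t=r[(r[:,2]>.1)]
    far=t[(t[:,0]+.25*t[:,1])>np.median(t[:,0]+.25*t[:,1])]
    fl=r[(r[:,2]<.012)&(r[:,2]>.003)];print(' floor',len(fl),rect(fl) if len(fl)>5 else '')
    fl=f[(z>.11)&(x>.72)&(x<.85)&(y>-.1)&(y<0.02)];print(' bottle',rect(fl))
c=cv2.resize(T['c'][140:280,170:470],(780,364),interpolation=cv2.INTER_CUBIC);cv2.imwrite('pics/crop0.png',c[...,::-1])
E
python3 b.py
```

```text
top board 6995 [array([529. , 191.5]), array([199.6, 220.8]), np.float64(2.7)] 0.0696615420392035
 plane [0.002 0.001 0.068]
 handle 159 [array([419.7, 192.6]), array([99.9,  8.9]), np.float64(89.2)] [[0.4158, 0.1448, 0.0641], [0.4213, 0.2032, 0.0689], [0.4246, 0.2417, 0.0727]]
  bar fit [-0.01953565  0.42493775] z med/max 0.06890227815156225 0.07570101090394665 [0.42102812 0.20012808 0.06891995]
 rack 0.1 763 [array([ 538.7, -181.2]), array([ 76.2, 140.4]), np.float64(12.0)]
 rack 0.09 1210 [array([ 538.8, -181.3]), array([ 76.2, 140.7]), np.float64(12.0)]
 rack 0.003 2862 [array([ 541. , -177.5]), array([137.2, 195. ]), np.float64(2.0)]
 floor 1257 [array([ 541. , -177.5]), array([137.2, 195. ]), np.float64(2.0)]
 bottle [array([787.6, -40.2]), array([30.2, 33.3]), np.float64(24.2)]
side board 4646 [array([528.9, 190.1]), array([200.8, 220.7]), np.float64(3.2)] 0.07064984336538527
 plane [ 0.006 -0.001  0.068]
 handle 114 [array([420. , 189.6]), array([ 9.5, 95.9]), np.float64(0.3)] [[0.4151, 0.1431, 0.0648], [0.4208, 0.1912, 0.0694], [0.4248, 0.2359, 0.0732]]
  bar fit [-0.03690414  0.42770877] z med/max 0.06941574586283578 0.07601269808012434 [0.42065999 0.19100247 0.0692633 ]
 rack 0.1 923 [array([ 539.9, -182.3]), array([ 77.7, 142.4]), np.float64(12.3)]
 rack 0.09 1404 [array([ 539.9, -182.3]), array([ 77.7, 142.4]), np.float64(12.3)]
 rack 0.003 5153 [array([ 540.4, -180. ]), array([198.5, 139.8]), np.float64(89.5)]
 floor 1302 [array([ 540.4, -180. ]), array([198.5, 139.8]), np.float64(89.5)]
 bottle [array([786.9, -43. ]), array([32. , 35.6]), np.float64(79.6)]
```

View pics/crop0.png

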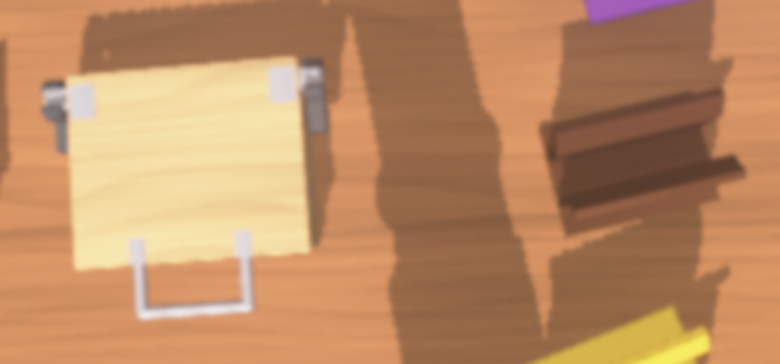

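```bash
cat > c.py <<'E'
from h import *
from scipy.optimize import least_squares
for n in('top','side'):
    D=np.load(n+'0.npz');f=D['P'].reshape(-1,3);f=f[~np.isnan(f[:,0])];x,y,z=f.T
    b=f[(z>.06)&(z<.078)&(x>.465)&(x<.575)&(y>.08)&(y<.31)]
    # side edges of board per x bin
    e=[]
    for lo in np.arange(.465,.575,.005):
        q=b[(b[:,0]>=lo)&(b[:,0]<lo+.005)]; e.append((lo+.0025,q[:,1].min(),q[:,1].max()))
    e=np.array(e);p1=np.polyfit(e[:,0],e[:,1],1);p2=np.polyfit(e[:,0],e[:,2],1)
    print(n,'edge slopes',p1[0],p2[0],'center y at .54',(np.polyval(p1,.54)+np.polyval(p2,.54))/2,'w',np.polyval(p2,.54)-np.polyval(p1,.54))
    b=f[(z>.06)&(z<.078)&(x>.39)&(x<.66)&(y>.11)&(y<.275)]
    e=[]
    for lo in np.arange(.11,.27,.005):
        q=b[(b[:,1]>=lo)&(b[:,1]<lo+.005)]; e.append((lo+.0025,q[:,0].min(),q[:,0].max()))
    e=np.array(e);p2=np.polyfit(e[:,0],e[:,2],1);m=(e[:,0]>.155)&(e[:,0]<.23);p1=np.polyfit(e[m,0],e[m,1],1)
    print('  rear slope,x at .19',p2[0],np.polyval(p2,.19),'bar front',p1[0],np.polyval(p1,.19))
    h=b[(b[:,0]<.433)];print('  bar y ext',h[:,1].min(),h[:,1].max(),len(h))
    # rack: slice transverse profile
    c=np.array([.539,-.181]);a=np.deg2rad(12.1);ex=np.array([np.cos(a),np.sin(a)]);ey=np.array([-ex[1],ex[0]])
    r=np.c_[(f[:,:2]-c)@ex,(f[:,:2]-c)@ey,f[:,2]];t=r[(abs(r[:,1])<.085)&(abs(r[:,0])<.06)&(r[:,2]>.104)]
    for s in(-1,1):
        w=t[t[:,0]*s>0]; p=np.polyfit(w[:,1],w[:,0],1);print('  wall',s,'slope',p[0],'at0',p[1],'range',w[:,0].min(),w[:,0].max(),'y',w[:,1].min(),w[:,1].max())
E
python3 c.py
```

```text
top edge slopes 0.050560666383275006 0.04990769579465446 center y at .54 0.19754819884487734 w 0.1970356878015044
  rear slope,x at .19 -0.04777715228473193 0.6277717708698459 bar front -0.06379846770413973 0.4184939392580522
  bar y ext 0.14205271984201298 0.24252456062849345 235
  wall -1 slope 0.0031458517035927672 at0 -0.03290837551370919 range -0.037959229027381705 -0.027626738539460655 y -0.07021493268328015 0.0698911531979922
  wall 1 slope -0.0013955772256319097 at0 0.03230681407804349 range 0.02653081893526192 0.03766325725883265 y -0.07032771100384548 0.07002058789688906
side edge slopes 0.05088742764793646 0.047281814333340895 center y at .54 0.19580576930912139 w 0.200514699167692
  rear slope,x at .19 -0.057443949384103396 0.6270411269732425 bar front -0.06444255627565507 0.41780478670259247
  bar y ext 0.1395366013658702 0.23871683779104869 169
  wall -1 slope 0.003422210823934484 at0 -0.033747678866043684 range -0.03832854874583028 -0.027456613113404398 y -0.07275952382909366 0.06912554743355105
  wall 1 slope 0.01347867199317266 at0 0.03114792113802556 range 0.024855457277172824 0.037724538501626936 y -0.0705199008843161 0.06770742070921641
```

```bash
cat > mv.py <<'E'
from h import *
def tgt(yaw,tilt=0):
    """tool down, tool y at world yaw (deg); tilt about world lid-y axis"""
    a=np.deg2rad(yaw);y=np.array([np.cos(a),np.sin(a),0]);z=np.array([0,0,-1.]);M=np.c_[np.cross(y,z),y,z]
    return R.from_rotvec(np.deg2rad(tilt)*np.array([-y[1],y[0],0]))*R.from_matrix(M)
def plan(wps,g):
    """wps: (pos,yaw,n). prints rows"""
    o=manip.get_obs();p=o['tool_pos'].copy();q=R.from_rotvec(o['eef_rot'])
    print('at',p.round(4),'yaw',np.rad2deg(np.arctan2(*q.as_matrix()[[1,0],1])).round(2),'F',o['ft_force'].round(1),'grip',round(o['grip_width'],4),round(o['grasp_force'],1),'t',o['clock'])
    for pos,yaw,n in wps:
        p0,q1=p.copy(),tgt(yaw);w=(q.inv()*q1).as_rotvec()/n
        for i in range(n):
            d=q.inv().apply(p0+(np.array(pos)-p0)*(i+1)/n-p)*1000;d=d.round(1);r=np.rad2deg((q.inv()*q1).as_rotvec()/(n-i)).round(1)
            print([g,*d.tolist(),*r.tolist()]);p=p+q.apply(d/1000);q=q*R.from_rotvec(np.deg2rad(r))
E
python3 -c "
from mv import *
plan([((.423,.191,.16),2.9,12)],32)"
```

```text
at [0.2209 0.6113 0.2563] yaw 70.13 F [ 0.7  0.2 -0.1] grip 0.0853 0.0 t 0.5
[32, -27.7, -27.2, 8.0, 0.0, -0.0, 5.6]
[32, -30.3, -24.4, 8.1, 0.0, -0.0, 5.6]
[32, -32.5, -21.3, 8.0, 0.0, -0.0, 5.6]
[32, -34.4, -18.1, 8.0, 0.0, -0.0, 5.6]
[32, -36.1, -14.5, 8.0, 0.0, -0.0, 5.6]
[32, -37.2, -11.1, 8.1, 0.0, -0.0, 5.6]
[32, -38.2, -7.3, 8.0, 0.0, -0.0, 5.6]
[32, -38.7, -3.5, 8.0, 0.0, -0.0, 5.6]
[32, -38.9, 0.2, 8.0, 0.0, -0.0, 5.6]
[32, -38.6, 4.0, 8.1, 0.0, -0.0, 5.6]
[32, -38.1, 7.8, 8.0, 0.0, -0.0, 5.6]
[32, -37.1, 11.4, 8.0, 0.0, -0.0, 5.6]
```

Emit:
{"api": "send_rows", "payload": {"deltas": [[32, -28, -27, 8, 0, 0, 5.6], [32, -30, -24, 8, 0, 0, 5.6], [32, -32.5, -21, 8, 0, 0, 5.6], [32, -34.5, -18, 8, 0, 0, 5.6], [32, -36, -14.5, 8, 0, 0, 5.6], [32, -37, -11, 8, 0, 0, 5.6], [32, -38, -7, 8, 0, 0, 5.6], [32, -38.5, -3.5, 8, 0, 0, 5.6], [32, -39, 0, 8, 0, 0, 5.6], [32, -38.5, 4, 8, 0, 0, 5.6], [32, -38, 8, 8, 0, 0, 5.6], [32, -37, 11.5, 8, 0, 0, 5.6]], "force": 25}}

```text
clock: 1.5
tool_pos: [0.4241, 0.1913, 0.1604]
eef_rot: [-2.169, -2.273, -0.002]
ft_force: [1.3, -0.1, -0.4]
grip_width: 0.0316
grasp_force: 0.0
```

Emit:
{"api": "send_rows", "payload": {"deltas": [[32, 0, 0, 0, 0, 0, 0], [32, 0, 0, 0, 0, 0, 0]]}}

```text
clock: 1.67
tool_pos: [0.4241, 0.1906, 0.1602]
eef_rot: [2.169, 2.272, -0.001]
ft_force: [0.2, 1.0, 0.4]
grip_width: 0.0321
grasp_force: 0.0
```

```bash
python3 -c "
from mv import *
plan([((.423,.191,.071),2.9,4)],32)
s=manip.snapshot('side');cv2.imwrite('pics/s1.png',cv2.resize(s['color'][60:220,160:400],(720,480))[...,::-1])"
```

```text
at [0.4241 0.1906 0.1602] yaw 2.64 F [0.2 1.  0.4] grip 0.0321 0.0 t 1.6667
[32, 0.1, -0.3, 22.3, -0.0, 0.0, -0.1]
[32, 0.1, -0.2, 22.3, -0.0, 0.0, -0.1]
[32, 0.2, -0.3, 22.3, -0.0, 0.0, -0.0]
[32, 0.1, -0.3, 22.3, -0.0, 0.0, -0.1]
```

View pics/s1.png

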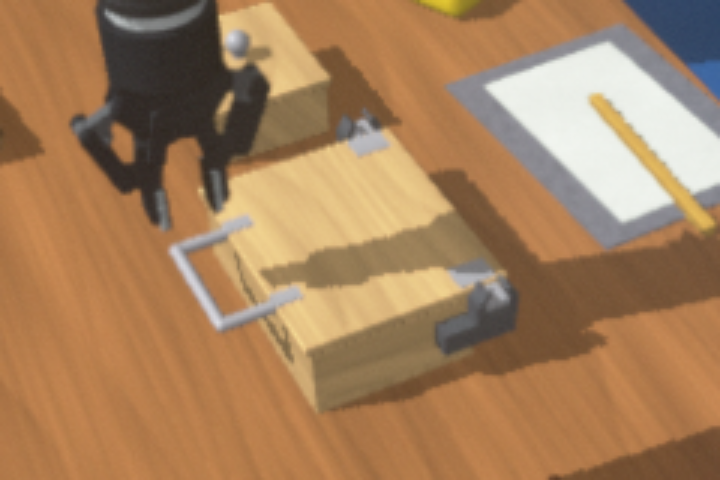

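The open fingers are over the bar, with their tips at crop (160,220) and (212,205). I descend and grip.

Emit:
{"api": "send_rows", "payload": {"deltas": [[32, 0, -0.5, 22, 0, 0, 0], [32, 0.5, -0.5, 22, 0, 0, 0], [32, 0, 0, 22, 0, 0, 0], [32, 0, 0, 23, 0, 0, 0], [32, 0, 0, 0, 0, 0, 0], [0, 0, 0, 0, 0, 0, 0], [0, 0, 0, 0, 0, 0, 0], [0, 0, 0, 0, 0, 0, 0], [0, 0, 0, 0, 0, 0, 0], [0, 0, 0, 0, 0, 0, 0]], "force": 30}}

```text
clock: 2.55
tool_pos: [0.423, 0.1941, 0.0723]
eef_rot: [2.163, 2.278, 0.004]
ft_force: [-0.7, 1.2, 1.2]
grip_width: 0.0088
grasp_force: 29.4
```

```bash
cat >> mv.py <<'E'
def arc(th0,th1,n,bar,g=0,yaw=2.9,r=.185):
    """rows (tool x = sideways, y = lid +x, z = down) swinging from th0 to th1 deg"""
    t=np.deg2rad(np.linspace(th0,th1,n+1));dx=np.diff(-np.cos(t))*r*1e3;dz=np.diff(np.sin(t))*r*1e3
    for a,b in zip(dx,dz):print([g,0,round(a,1),round(-b,1),0,0,0])
E
python3 -c "
from mv import *
plan([],0);arc(0,88,24,0)"
```

```text
at [0.423  0.1941 0.0723] yaw 2.97 F [-0.7  1.2  1.2] grip 0.0088 29.4 t 2.55
[0, 0, np.float64(0.4), np.float64(-11.8), 0, 0, 0]
[0, 0, np.float64(1.1), np.float64(-11.8), 0, 0, 0]
[0, 0, np.float64(1.9), np.float64(-11.7), 0, 0, 0]
[0, 0, np.float64(2.6), np.float64(-11.5), 0, 0, 0]
[0, 0, np.float64(3.4), np.float64(-11.3), 0, 0, 0]
[0, 0, np.float64(4.1), np.float64(-11.1), 0, 0, 0]
[0, 0, np.float64(4.8), np.float64(-10.8), 0, 0, 0]
[0, 0, np.float64(5.5), np.float64(-10.5), 0, 0, 0]
[0, 0, np.float64(6.1), np.float64(-10.1), 0, 0, 0]
[0, 0, np.float64(6.8), np.float64(-9.7), 0, 0, 0]
[0, 0, np.float64(7.4), np.float64(-9.3), 0, 0, 0]
[0, 0, np.float64(7.9), np.float64(-8.8), 0, 0, 0]
[0, 0, np.float64(8.5), np.float64(-8.2), 0, 0, 0]
[0, 0, np.float64(9.0), np.float64(-7.7), 0, 0, 0]
[0, 0, np.float64(9.5), np.float64(-7.1), 0, 0, 0]
[0, 0, np.float64(9.9), np.float64(-6.5), 0, 0, 0]
[0, 0, np.float64(10.3), np.float64(-5.8), 0, 0, 0]
[0, 0, np.float64(10.7), np.float64(-5.2), 0, 0, 0]
[0, 0, np.float64(11.0), np.float64(-4.5), 0, 0, 0]
[0, 0, np.float64(11.2), np.float64(-3.8), 0, 0, 0]
[0, 0, np.float64(11.4), np.float64(-3.0), 0, 0, 0]
[0, 0, np.float64(11.6), np.float64(-2.3), 0, 0, 0]
[0, 0, np.float64(11.7), np.float64(-1.5), 0, 0, 0]
[0, 0, np.float64(11.8), np.float64(-0.8), 0, 0, 0]
```

Emit:
{"api": "send_rows", "payload": {"deltas": [[0, 0, 0.4, -12, 0, 0, 0], [0, 0, 1, -12, 0, 0, 0], [0, 0, 2, -11.5, 0, 0, 0], [0, 0, 2.6, -11.5, 0, 0, 0], [0, 0, 3.4, -11.3, 0, 0, 0], [0, 0, 4, -11, 0, 0, 0], [0, 0, 5, -11, 0, 0, 0], [0, 0, 5.5, -10.5, 0, 0, 0]]}}

```text
clock: 3.22
tool_pos: [0.4463, 0.1943, 0.163]
eef_rot: [-2.164, -2.277, -0.001]
ft_force: [-0.1, -0.5, -2.9]
grip_width: 0.0086
grasp_force: 29.1
```

```bash
python3 -c "
from mv import *
o=manip.get_obs();p=o['tool_pos'];b=p-[0,0,.006];d=np.array([.6078,.2003,.065])-b;print(o['ft_force'],o['ft_torque'],np.hypot(np.hypot(d[0],d[1]),d[2]),np.rad2deg(np.arctan2(-d[2],d[0])),R.from_rotvec(o['eef_rot']).as_matrix().round(3).tolist());plan([],0)"
```

```text
[-0.07358404 -0.54240532 -2.85550916] [5.10760825e-02 1.45870740e-01 2.27582879e-05] 0.18594188816675844 29.656565635351846 [[-0.051, 0.999, 0.0], [0.999, 0.051, 0.0], [0.0, 0.0, -1.0]]
at [0.4463 0.1943 0.163 ] yaw 2.93 F [-0.1 -0.5 -2.9] grip 0.0086 29.1 t 3.2167
```

Radius and forces look good, so I continue the swing.

Emit:
{"api": "send_rows", "payload": {"deltas": [[0, 0, 6, -10, 0, 0, 0], [0, 0, 7, -9.7, 0, 0, 0], [0, 0, 7.4, -9.3, 0, 0, 0], [0, 0, 8, -8.8, 0, 0, 0], [0, 0, 8.5, -8.2, 0, 0, 0], [0, 0, 9, -7.7, 0, 0, 0], [0, 0, 9.5, -7, 0, 0, 0], [0, 0, 10, -6.5, 0, 0, 0], [0, 0, 10.3, -5.8, 0, 0, 0], [0, 0, 10.7, -5.2, 0, 0, 0]]}}

```text
clock: 4.05
tool_pos: [0.532, 0.1991, 0.2417]
eef_rot: [-2.162, -2.276, 0.003]
ft_force: [-4.1, 0.5, 5.1]
grip_width: 0.009
grasp_force: 30.0
```

Emit:
{"api": "send_rows", "payload": {"deltas": [[0, 0, 11, -4.5, 0, 0, 0], [0, 0, 11, -3.8, 0, 0, 0], [0, 0, 11.4, -3, 0, 0, 0], [0, 0, 11.6, -2.3, 0, 0, 0], [0, 0, 11.7, -1.5, 0, 0, 0], [0, 0, 12, -0.8, 0, 0, 0], [0, 0, 0, 0, 0, 0, 0], [0, 0, 0, 0, 0, 0, 0]]}}

```text
clock: 4.72
tool_pos: [0.6022, 0.2027, 0.2577]
eef_rot: [2.164, 2.277, 0.003]
ft_force: [-0.3, 0.3, 5.8]
grip_width: 0.0089
grasp_force: 31.4
```

```bash
python3 -c "
from mv import *
o=manip.get_obs();p=o['tool_pos'];b=p-[0,0,.006];d=np.array([.6078,.2003,.065])-b;print(o['ft_force'],o['ft_torque'],np.hypot(np.hypot(d[0],d[1]),d[2]),np.rad2deg(np.arctan2(-d[2],d[0])));plan([],0)
s=manip.snapshot('side');cv2.imwrite('pics/s2.png',s['color'][...,::-1])
P=pts(s);
for r in manip.trace(s,'lid')[:1]:
    q=P[r['region']];q=q[~np.isnan(q[:,0])];print(r['score'],len(q),np.median(q,0),np.percentile(q,[3,97],axis=0).round(3).tolist())
    q=q[(q[:,0]>.55)&(q[:,2]>.08)];c,res=np.linalg.lstsq(np.c_[q[:,1:],np.ones(len(q))],q[:,0],rcond=None)[:2];print('x=ay+bz+c',c)
"
```

```text
[-0.25609906  0.26567447  5.78505803] [0.03680811 0.38767997 0.04812307] 0.18682706543651467 88.27678748317604
at [0.6022 0.2027 0.2577] yaw 2.92 F [-0.3  0.3  5.8] grip 0.0089 31.4 t 4.7167
0.95 2684 [0.60539035 0.18037669 0.1436163 ] [[0.597, 0.099, 0.051], [0.619, 0.293, 0.241]]
x=ay+bz+c [-0.06458687 -0.05331732  0.62528597]
```

View pics/s2.png

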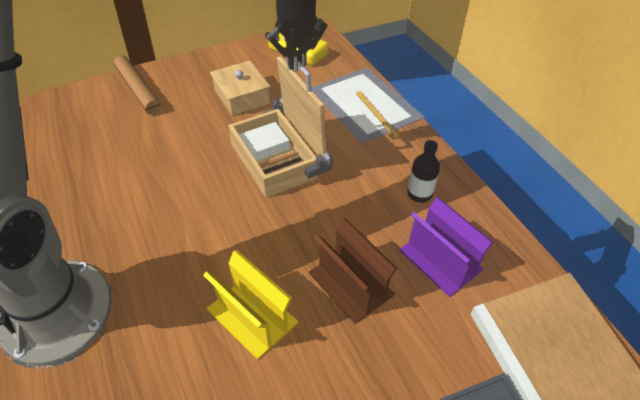

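The lid stands at about 87°, at (300,110) in the picture. I nudge it to vertical and lift straight up.

Emit:
{"api": "send_rows", "payload": {"deltas": [[0, 0, 4, 0, 0, 0, 0], [0, 0, 3, -1, 0, 0, 0], [0, 0, 0, -5, 0, 0, 0], [0, 0, 0, -7, 0, 0, 0], [0, 0, 0, -8, 0, 0, 0], [0, 0, 0, -8, 0, 0, 0], [0, 0, 0, -8, 0, 0, 0], [0, 0, 0, -8, 0, 0, 0], [0, 0, 0, -8, 0, 0, 0], [0, 0, 0, 0, 0, 0, 0]], "force": 35}}

```text
clock: 5.65
tool_pos: [0.6095, 0.203, 0.312]
eef_rot: [2.163, 2.276, 0.007]
ft_force: [0.4, 0.5, -3.0]
grip_width: 0.0086
grasp_force: 34.2
```

```bash
cat > chk.py <<'E'
from mv import *
import sys
plan([],0)
s=manip.snapshot('side');P=pts(s)
if len(sys.argv)>1: cv2.imwrite('pics/'+sys.argv[1],s['color'][...,::-1])
r=manip.trace(s,'lid')[0];q=P[r['region']];q=q[~np.isnan(q[:,0])]
t=manip.get_obs()['tool_pos'];q=q[(q[:,2]<t[2]-.06)&(np.hypot(q[:,0]-t[0],q[:,1]-t[1])<.14)]
for _ in range(3):
    A=np.c_[q[:,1:],np.ones(len(q))];c=np.linalg.lstsq(A,q[:,0],rcond=None)[0];q=q[abs(A@c-q[:,0])<.005]
print('score',r['score'],len(q),'yaw',np.rad2deg(np.arctan(-c[0])),'tilt(x/z)',np.rad2deg(np.arctan(c[1])),'med',np.median(q,0).round(4),'zmin',np.percentile(q[:,2],1))
yl=np.percentile(q[:,1],[.5,99.5]);print('y ext',yl)
E
python3 chk.py
```

```text
at [0.6095 0.203  0.312 ] yaw 2.93 F [ 0.4  0.5 -3. ] grip 0.0086 34.2 t 5.65
score 0.85 2326 yaw 3.355209307502516 tilt(x/z) -3.847877731960582 med [0.613  0.185  0.1784] zmin 0.10070343681437413
y ext [0.08210274 0.30994952]
```

```bash
sed -i 's/for pos,yaw,n in wps/for pos,yaw,n,*tl in wps/; s/q1=p.copy(),tgt(yaw)/q1=p.copy(),tgt(yaw,*tl)/' mv.py; python3 -c "
from mv import *
plan([((.608,.203,.362),2.9,3,1),((.538,-.1785,.362),12.1,18,3.5)],0)"
```

```text
at [0.6085 0.2028 0.3098] yaw 2.93 F [-1.   0.2 -3.4] grip 0.0086 34.2 t 5.75
[0, 0.1, -0.1, -17.4, 0.4, -0.0, 0.0]
[0, 0.0, -0.3, -17.4, 0.3, -0.0, 0.0]
[0, 0.1, -0.3, -17.4, 0.4, -0.0, 0.0]
[0, -21.0, -5.0, 0.1, 0.1, -0.0, -0.5]
[0, -20.9, -5.1, 0.1, 0.1, -0.0, -0.5]
[0, -20.9, -5.4, 0.1, 0.1, -0.0, -0.5]
[0, -20.8, -5.5, 0.1, 0.1, -0.0, -0.5]
[0, -20.8, -5.7, 0.1, 0.1, -0.0, -0.5]
[0, -20.7, -5.8, 0.1, 0.2, -0.0, -0.5]
[0, -20.7, -6.1, 0.2, 0.1, -0.0, -0.5]
[0, -20.6, -6.2, 0.1, 0.2, -0.0, -0.5]
[0, -20.6, -6.5, 0.2, 0.1, -0.0, -0.5]
[0, -20.5, -6.6, 0.2, 0.2, -0.0, -0.5]
[0, -20.4, -6.7, 0.2, 0.1, -0.0, -0.5]
[0, -20.4, -7.0, 0.3, 0.2, -0.1, -0.5]
[0, -20.4, -7.1, 0.2, 0.1, -0.0, -0.5]
[0, -20.2, -7.3, 0.3, 0.2, -0.1, -0.5]
[0, -20.2, -7.5, 0.4, 0.1, -0.0, -0.5]
[0, -20.2, -7.7, 0.4, 0.2, -0.1, -0.6]
[0, -20.0, -7.8, 0.4, 0.1, -0.0, -0.5]
[0, -20.0, -8.1, 0.5, 0.2, -0.1, -0.6]
```

Emit:
{"api": "send_rows", "payload": {"deltas": [[0, 0, 0, -17, 0.5, 0, 0], [0, 0, 0, -18, 0.5, 0, 0], [0, 0, 0, -17, 0, 0, 0], [0, -10, -2, 0, 0, 0, 0], [0, -21, -5, 0, 0, 0, -0.5], [0, -21, -5, 0, 0.2, 0, -0.5], [0, -21, -5.3, 0, 0.2, 0, -0.5], [0, -21, -5.5, 0, 0.2, 0, -0.5], [0, -21, -5.7, 0, 0.2, 0, -0.5], [0, -21, -6, 0, 0.2, 0, -0.5]]}}

```text
clock: 6.58
tool_pos: [0.5828, 0.0627, 0.3604]
eef_rot: [-2.087, -2.314, 0.042]
ft_force: [-0.0, 0.3, -3.6]
grip_width: 0.0085
grasp_force: 34.3
```

Emit:
{"api": "send_rows", "payload": {"deltas": [[0, -21, -6, 0, 0.2, 0, -0.5], [0, -20.5, -6, 0, 0.2, 0, -0.5], [0, -20.5, -6.5, 0, 0.2, 0, -0.5], [0, -20.5, -6.5, 0, 0.2, 0, -0.5], [0, -20.5, -6.7, 0, 0.2, 0, -0.5], [0, -20.5, -7, 0, 0.2, 0, -0.5], [0, -20, -7, 0, 0.2, 0, -0.5], [0, -20, -7, 0, 0.2, 0, -0.5], [0, -20, -7.5, 0, 0.2, 0, -0.5], [0, -20, -7.5, 0, 0, 0, -0.5], [0, -10, -4, 0, 0, 0, -0.5], [0, 0, 0, 0, 0, 0, -0.5]]}}

```text
clock: 7.58
tool_pos: [0.5415, -0.1617, 0.3641]
eef_rot: [-1.956, -2.397, 0.077]
ft_force: [-0.4, -1.0, -3.2]
grip_width: 0.0087
grasp_force: 34.3
```

```bash
python3 chk.py s3.png; python3 -c "
from mv import *
plan([((.538,-.1785,.362),12.1,2,3.5)],0)"
```

```text
at [ 0.5415 -0.1617  0.3641] yaw 11.57 F [-0.4 -1.  -3.2] grip 0.0087 34.3 t 7.5833
at [ 0.5432 -0.1569  0.364 ] yaw 11.89 F [ 0.7  0.5 -3.2] grip 0.0085 34.3 t 7.6833
[0, -10.0, -4.7, 1.2, -0.2, -0.3, -0.1]
[0, -10.1, -4.7, 1.3, -0.1, -0.2, -0.1]Traceback (most recent call last):
  File "chk.py", line 6, in <module>
    r=manip.trace(s,'lid')[0];q=P[r['region']];q=q[~np.isnan(q[:,0])]
      ~~~~~~~~~~~~~~~~~~~~^^^
IndexError: list index out of range
```

View pics/s3.png

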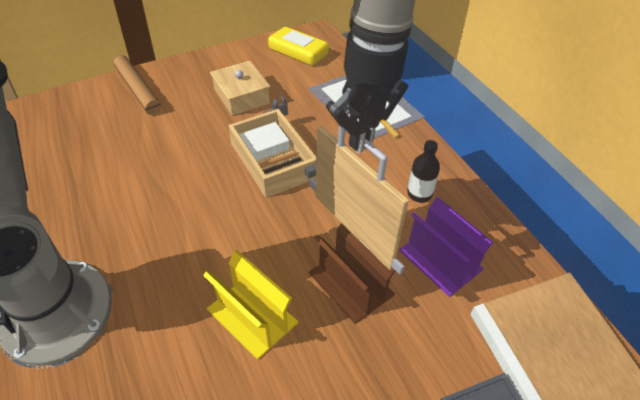

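The lid hangs above the dark rack, its board at about (365,205) and one pin at (398,265). The bottle is untouched. I correct the position, then measure the board directly from depth.

Emit:
{"api": "send_rows", "payload": {"deltas": [[0, -10, -4.5, 1, 0, 0, 0], [0, -10, -4.5, 1, 0, 0, 0], [0, 0, 0, 0, 0, 0, 0], [0, 0, 0, 0, 0, 0, 0]]}}

```text
clock: 8.02
tool_pos: [0.5386, -0.1795, 0.3634]
eef_rot: [-1.951, -2.401, 0.073]
ft_force: [-0.4, 0.0, -2.5]
grip_width: 0.0085
grasp_force: 34.3
```

```bash
cat > chk2.py <<'E'
from mv import *
import sys
plan([],0)
C=np.array([.5385,-.1815]);a=np.deg2rad(12.1);ex=np.array([np.cos(a),np.sin(a)]);ey=np.array([-ex[1],ex[0]])
t=manip.get_obs()['tool_pos']
print('tcp in rack',((t[:2]-C)@ex).round(4),((t[:2]-C)@ey).round(4))
for n in('side','top'):
    s=manip.snapshot(n);f=pts(s).reshape(-1,3);f=f[~np.isnan(f[:,0])]
    if len(sys.argv)>1: cv2.imwrite(f'pics/{n}_{sys.argv[1]}.png',s['color'][...,::-1])
    r=np.c_[(f[:,:2]-C)@ex,(f[:,:2]-C)@ey,f[:,2]]
    q=r[(abs(r[:,0])<.06)&(abs(r[:,1])<.14)&(r[:,2]<t[2]-.055)&(r[:,2]>max(.115,t[2]-.23))]
    if len(q)<50: print(n,len(q));continue
    for _ in range(4):
        A=np.c_[q[:,1:],np.ones(len(q))];c=np.linalg.lstsq(A,q[:,0],rcond=None)[0];q=q[abs(A@c-q[:,0])<.004]
    zf=t[2]-.211
    print(n,len(q),'yaw err',np.rad2deg(-c[0]).round(2),'tilt',np.rad2deg(c[1]).round(2),'near face x at foot',(c[1]*zf+c[2]).round(4),'zmin',np.percentile(q[:,2],1).round(3),'y',np.percentile(q[:,1],[1,99]).round(3))
E
python3 chk2.py
```

```text
at [ 0.5386 -0.1795  0.3634] yaw 11.84 F [-0.4  0.  -2.5] grip 0.0085 34.3 t 8.0167
tcp in rack 0.0005 0.002
side 6258 yaw err -0.33 tilt 0.43 near face x at foot -0.0066 zmin 0.151 y [-0.105  0.101]
top 365 yaw err -1.33 tilt -0.14 near face x at foot -0.0054 zmin 0.152 y [-0.029  0.122]
```

```bash
python3 -c "
from mv import *
o=manip.get_obs();M=R.from_rotvec(o['eef_rot']);print(M.inv().apply([0,0,-1]).round(3))"
```

```text
[-0.008  0.065  0.998]
```

Per 15 mm down, the row is about [0, 1, 15].

Emit:
{"api": "send_rows", "payload": {"deltas": [[0, 0, 0.7, 10, 0, 0, 0], [0, 0, 1, 15, 0, 0, 0], [0, 0, 1, 15, 0, 0, 0], [0, 0, 1, 15, 0, 0, 0], [0, 0, 0.7, 10, 0, 0, 0], [0, 0, 0.7, 10, 0, 0, 0], [0, 0, 0.7, 10, 0, 0, 0], [0, 0, 0.7, 10, 0, 0, 0], [0, 0, 0.7, 10, 0, 0, 0], [0, 0, 0, 0, 0, 0, 0]]}}

```text
clock: 8.95
tool_pos: [0.5382, -0.1771, 0.2559]
eef_rot: [-1.946, -2.401, 0.075]
ft_force: [-0.9, -0.3, -3.7]
grip_width: 0.0083
grasp_force: 34.3
```

```bash
python3 chk2.py
```

```text
at [ 0.5382 -0.1771  0.2559] yaw 11.96 F [-0.9 -0.3 -3.7] grip 0.0083 34.3 t 8.95
tcp in rack 0.0007 0.0044
side 2678 yaw err -0.33 tilt 0.29 near face x at foot -0.0059 zmin 0.116 y [-0.098  0.099]
top 128 yaw err -0.84 tilt 0.25 near face x at foot -0.0062 zmin 0.117 y [-0.003  0.103]
```

Hanging free and centred, with about 39 mm to go.

Emit:
{"api": "send_rows", "payload": {"deltas": [[0, 0, 0.5, 8, 0, 0, 0], [0, 0, 0.5, 8, 0, 0, 0], [0, 0, 0.5, 8, 0, 0, 0], [0, 0, 0.4, 5, 0, 0, 0], [0, 0, 0.2, 3, 0, 0, 0], [0, 0, 0.2, 3, 0, 0, 0], [0, 0, 0, 0, 0, 0, 0]]}}

```text
clock: 9.63
tool_pos: [0.5389, -0.1773, 0.2224]
eef_rot: [-1.948, -2.403, 0.073]
ft_force: [0.1, 0.2, -3.3]
grip_width: 0.0081
grasp_force: 34.3
```

Emit:
{"api": "send_rows", "payload": {"deltas": [[0, 0, 0, 1.5, 0, 0, 0], [0, 0, 0, 1.5, 0, 0, 0], [0, 0, 0, 0, 0, 0, 0]]}}

```text
clock: 9.88
tool_pos: [0.5401, -0.1769, 0.2216]
eef_rot: [-1.949, -2.405, 0.069]
ft_force: [-0.7, 1.9, 5.1]
grip_width: 0.0083
grasp_force: 34.9
```

Emit:
{"api": "send_rows", "payload": {"deltas": [[0, 0, 0, 1, 0, 0, 0], [0, 0, 0, 1, 0, 0, 0], [0, 0, 0, 0, 0, 0, 0]]}}

```text
clock: 10.13
tool_pos: [0.5412, -0.1764, 0.2214]
eef_rot: [-1.949, -2.407, 0.065]
ft_force: [-1.7, 4.8, 12.7]
grip_width: 0.0084
grasp_force: 35.8
```

```bash
python3 chk2.py low; python3 -c "
import cv2;i=cv2.imread('pics/side_low.png')[90:340,260:500];cv2.imwrite('pics/s4.png',cv2.resize(i,(576,600),interpolation=cv2.INTER_CUBIC))"
```

```text
at [ 0.5412 -0.1764  0.2214] yaw 12.02 F [-1.7  4.8 12.7] grip 0.0084 35.8 t 10.1333
tcp in rack 0.0037 0.0045
side 1554 yaw err -0.37 tilt 0.68 near face x at foot -0.004 zmin 0.116 y [-0.098  0.099]
top 83 yaw err -0.96 tilt 0.84 near face x at foot -0.0051 zmin 0.115 y [0.001 0.103]
```

View pics/s4.png

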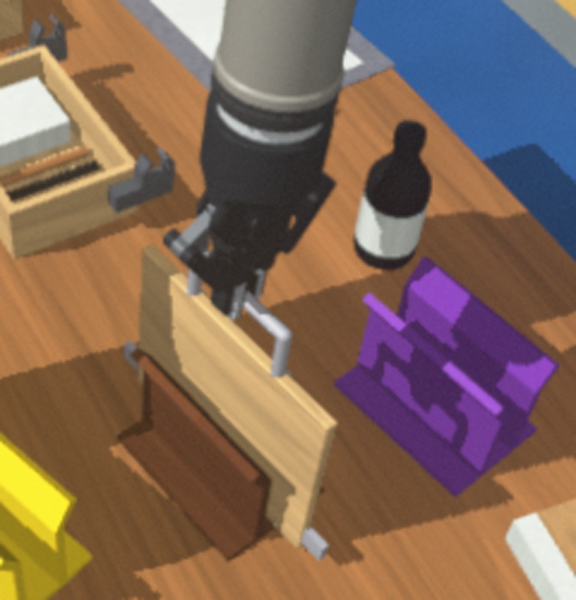

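```bash
python3 -c "
from mv import *
C=np.array([.5385,-.1815]);a=np.deg2rad(12.1);ex=np.array([np.cos(a),np.sin(a)]);ey=np.array([-ex[1],ex[0]])
s=manip.snapshot('side');f=pts(s).reshape(-1,3);f=f[~np.isnan(f[:,0])]
r=np.c_[(f[:,:2]-C)@ex,(f[:,:2]-C)@ey,f[:,2]]
q=r[(abs(r[:,0])<.02)&(r[:,1]<-.076)&(r[:,1]>-.1)];print('foot hist',np.histogram(q[:,2],np.arange(-.004,.06,.004)))
q=r[(abs(r[:,0])<.02)&(r[:,1]<-.06)&(r[:,1]>-.098)];print('top',np.percentile(q[:,2],[95,98,99.5]))
"
```

```text
foot hist (array([49, 83,  1,  9, 11, 14, 10, 13, 11, 20, 16, 14, 15, 15, 14]), array([-0.004,  0.   ,  0.004,  0.008,  0.012,  0.016,  0.02 ,  0.024,
        0.028,  0.032,  0.036,  0.04 ,  0.044,  0.048,  0.052,  0.056]))
top [0.17086387 0.17196306 0.17325695]
```

The foot is on the floor, since the board top reads 0.171 as expected. I relieve the press, open and withdraw upward.

Emit:
{"api": "send_rows", "payload": {"deltas": [[0, 0, 0, -1.5, 0, 0, 0], [0, 0, 0, -1, 0, 0, 0], [0, 0, 0, 0, 0, 0, 0]]}}

```text
clock: 10.53
tool_pos: [0.5397, -0.1772, 0.2216]
eef_rot: [-1.949, -2.404, 0.07]
ft_force: [-0.3, 3.5, 6.2]
grip_width: 0.0084
grasp_force: 35.1
```

Emit:
{"api": "send_rows", "payload": {"deltas": [[20, 0, 0, 0, 0, 0, 0], [40, 0, 0, 0, 0, 0, 0], [60, 0, 0, 0, 0, 0, 0], [60, 0, 0, 0, 0, 0, 0], [60, 0, 0, 0, 0, 0, 0], [60, 0, 0, -10, 0, 0, 0], [60, 0, 0, -20, 0, 0, 0], [60, 0, 0, -30, 0, 0, 0], [60, 0, 0, -30, 0, 0, 0], [60, 0, 0, -30, 0, 0, 0], [60, 0, 0, 0, 0, 0, 0]]}}

```text
clock: 11.45
tool_pos: [0.5499, -0.1781, 0.3474]
eef_rot: [-1.955, -2.412, 0.064]
ft_force: [0.7, 0.2, 0.8]
grip_width: 0.0604
grasp_force: 0.0
```

```bash
python3 chk2.py end
```

```text
at [ 0.5499 -0.1781  0.3474] yaw 11.93 F [0.7 0.2 0.8] grip 0.0604 0.0 t 11.45
tcp in rack 0.0118 0.0009
side 2323 yaw err -0.29 tilt 1.81 near face x at foot -0.0036 zmin 0.118 y [-0.097  0.098]
top 451 yaw err -1.28 tilt 3.68 near face x at foot -0.0045 zmin 0.12 y [-0.039  0.103]
```

View pics/side_end.png

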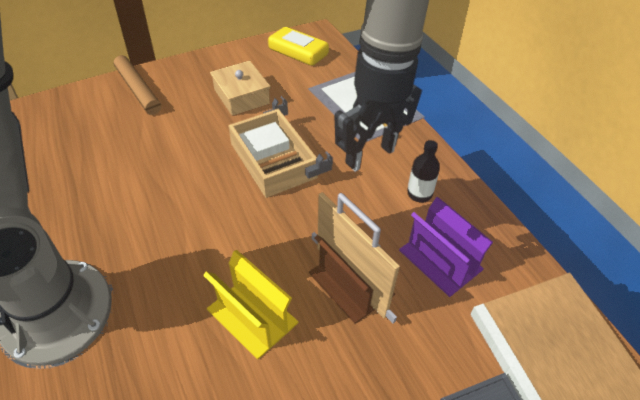

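The lid stands in the dark rack at (358,250), and the gripper is clear of it at (375,130). I let it settle and check once more.

Emit:
{"api": "send_rows", "payload": {"deltas": [[60, 0, 0, -20, 0, 0, 0], [60, 0, 0, 0, 0, 0, 0], [60, 0, 0, 0, 0, 0, 0], [60, 0, 0, 0, 0, 0, 0], [60, 0, 0, 0, 0, 0, 0], [60, 0, 0, 0, 0, 0, 0], [60, 0, 0, 0, 0, 0, 0], [60, 0, 0, 0, 0, 0, 0], [60, 0, 0, 0, 0, 0, 0], [60, 0, 0, 0, 0, 0, 0], [60, 0, 0, 0, 0, 0, 0], [60, 0, 0, 0, 0, 0, 0]]}}

```text
clock: 12.55
tool_pos: [0.5483, -0.1765, 0.3603]
eef_rot: [-1.948, -2.403, 0.072]
ft_force: [-1.0, -0.0, -0.1]
grip_width: 0.0597
grasp_force: 0.0
```

```bash
sed -i 's/t\[2\]-.055/.165/; s/max(.115,t\[2\]-.23)/.115/; s/zf=.*/zf=.006/' chk2.py; python3 chk2.py fin; python3 chk2.py fin2
```

```text
at [ 0.5483 -0.1765  0.3603] yaw 11.95 F [-1.  -0.  -0.1] grip 0.0597 0.0 t 12.55
tcp in rack 0.0106 0.0029
side 1488 yaw err -0.29 tilt 0.11 near face x at foot -0.0038 zmin 0.115 y [-0.098  0.099]
top 93 yaw err -0.38 tilt 0.07 near face x at foot -0.004 zmin 0.116 y [-0.052  0.103]
at [ 0.5483 -0.1765  0.3603] yaw 11.95 F [ 0.1 -0.3 -0.6] grip 0.0596 0.0 t 12.65
tcp in rack 0.0106 0.0028
side 1482 yaw err -0.33 tilt 0.08 near face x at foot -0.0037 zmin 0.116 y [-0.098  0.099]
top 91 yaw err -0.39 tilt -0.04 near face x at foot -0.0038 zmin 0.117 y [-0.048  0.103]
```

View pics/side_fin.png

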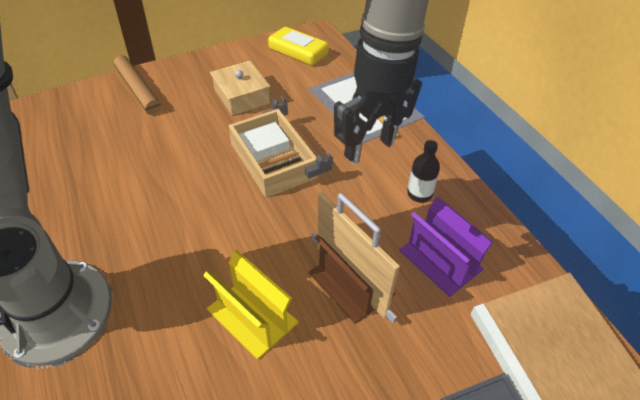

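The lid is upright at 0.1° and still, at (358,250). The bottle is unmoved at (425,172), and the gripper touches nothing.

```bash
python3 -c "
from plant import manip
print(manip.hand_in())"
```

```text
the job is handed in; nothing more can be done
None
```

The lid of the larger box stands upright, handle up, at the bottom of the dark rack's slot; the ink bottle was not touched, and the job was handed in at about 12.7 s of the 48 s allowed.

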